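# Twist-lock a fan guard into its bayonet port

## Robot

A 6-joint arm with a two-finger parallel gripper is mounted at the origin on the work surface. World frame = base frame: x ahead of the robot, y to its left, z up, the work surface at z = 0. Lengths are in mm, angles in rad, forces in N, time in s.
With the tool pointing down it reaches from about 300 to 775 mm from the base axis. Payload 14.6 kg.
Tool frame: the origin (TCP) lies on the centre line of the jaws, within the pads' length; the fingertips stand 19 mm ahead of it and the grasp point (between the pads) is the TCP (bot.tip_reach is the distance from the TCP to the fingertips, in mm); y points along the fingers, x is the direction in which the jaws open and shut, and the axes are right-handed (so a half turn about y gives the same grasp; the last joint's range is limited). The gripper opens to 85 mm and grips with 20 to 120 N. Pads are 22 mm wide; open, the fingers measure 114 mm over their backs; the gripper's body (76 mm by 85 mm) begins 54 mm behind the grasp point. The pads swing forward as they close: fully open they stand 13 mm farther back than shut.
Start: joints at [-1.319, 0.3, 1.521, -0, 1.321, -0.067], TCP at [172.378, -522.279, 250.281] pointing down, gripper open.
Joint ranges: [-3.03, 3.03], [-0.79, 2.21], [0.23, 2.52], [-1.04, 4.18], [0, 3.07], [-2.55, 2.55]. Speed limits (rad/s): [2.22, 2.22, 2.57, 3.14, 3.14, 3.14].

## Interface

Orientations are given as a unit quaternion [w, x, y, z].
In Python, from rig import bot gives the robot as it stands. Calls block until the motion is done:
- bot.move_to(position, orientation): joint-space move of the TCP to a pose.
- bot.servo_line(position, attitude=None, speed=150, until_force=None): straight line of the TCP; attitude=None keeps the orientation; speed is the mean speed in mm/s. With until_force (N) it stops when the force on the tool has changed by that much, and returns True; else False.
- bot.move_joints(angles): joint-space move.
- bot.move_gripper(opening, grip_force=None): finger opening in mm; grip_force is the grip in N (None keeps the last); returns when the fingers have stopped.
- bot.dwell(seconds).
- bot.ik(position, orientation): joint angles nearest the present ones, or None.
- bot.read_state(): the state.
- bot.read_camera(name): name is "scene" or "side" or "wrist"; returns a dict with "image" (384x512x3 uint8, blue, green, red), "depth" (384x512 float32, mm along the optical axis (not along the pixel's ray), 0 where there is no reading), "fovy" (degrees; the focal length in pixels is half the picture's height over the tangent of half this angle, whatever the lens; pixels are square), "cx", "cy" (the principal point, pixels), "k1" (the pictures are not rectified: a ray, as slopes to the right and down, at radius r is drawn at 1 + k1 r^2 times it, then the intrinsics apply), "eye" and "attitude" of the camera in the world; the wrist camera has in their place "mount" (4x4, takes a point from camera to tool coordinates, whose origin is the TCP and whose axes are the tool frame's). Camera axes: x right, y down, z forward; pixel columns grow to the right and rows downward; lengths in mm; the calibration is good to about 2 mm. A picture is of the moment at which its call begins: read the wrist's pose just before it.
A pose or a line that the arm cannot do raises bot.MotionError and nothing moves.
- bot.finish_job(): hands the job in, once; it reports no verdict.
The state is a dict: "clock": time; "joint_positions": joint angles; "qvel": joint speeds; "effort": joint torques, N m; "ee_pos": TCP position; "tool_rot": TCP orientation; "ft_force": force on the tool from outside, world axes, zero at the start; "moment": the same for the moment, N m; "grip_width": finger opening in mm.
Only numpy, scipy, OpenCV 4.12 (cv2) and the standard library are available. Lean on these libraries where they do the work, as an engineer would, in place of code of your own. Each camera call takes 0.05 s, during which the arm holds its last target.

## Task

Fit the orange-handled fan guard that lies on the bench into the open fan port of the grey housing: set it in the bayonet ring, feel for the gaps until its three lugs drop through, then press it down against the spring, turn it clockwise until the lugs reach the end of their hooks and let it rise so that they catch in the locking notches, and let go. Work gently, the plastic hooks must not see more than about 40 N, and leave the rest of the bench and the tools as they are.

Things in the scene. Friction and masses are not known exactly. Their poses are not given: they have to be found in the camera images.
- guard_grip (a point): The fan guard to fit: black round grille with an upright orange grip bar (56 mm long, 12 mm thick, 34 mm tall) across its upper face; about 0.17 kg. This point is on its axis inside the bar, 10 mm below the bar's top, 24 mm above the disc's upper face, 41 mm above the foot it stands on. z up, x along the bar (grip it across y).
- guard_disc (a point): The same guard: centre of its disc's underside, 29 mm below guard_grip, same axes. Disc 77 mm across, 5 mm thick. Three black lugs flush with it, at 0, 120 and 240 degrees from x, each 15 mm wide, 5 mm thick, reaching out to 46.5 mm from the axis. Below it a centring skirt 12 mm deep, 51 mm across, its lower half tapering to 42 mm at the foot.
- port (a point): Centre of the open fan port, on the housing's floor, 28 mm above the bench; z up, axes along the housing's. Around it stands a white bayonet ring, 104 mm outside, 18 mm high, with hooks reaching inwards to 40.5 mm from the axis. guard_grip is 47 mm above this point with the lugs lying on the hooks, 41.5 mm resting with the lugs in the gaps, 39 mm when locked.
- hook_top (a point): The port's axis at the hooks' top, 18 mm above port, axes as port's (not the ring's). Three entry gaps, 30 degrees wide (lugs pass with 4 to spare each way), a yellow dot at each. Nominally at 0, 120 and 240 degrees from x, but the ring was pressed in by hand and is turned by up to 19 degrees either way. That is not measured: the gaps must be felt, or seen.
- notch (a point): The port's axis at the height of the notches' roof, 15 mm above port. Clockwise from above, each gap is followed by 12 degrees of low lip (underside 12 mm above port), then a locking notch, middle 40 degrees from the gap's (red dot), roof 3 mm above the lip, and a hard stop that lugs meet 3 degrees past its middle. Let up there, the lugs are sprung up into the notches and held.
- seat (a joint): Travel in m (0 up, 0.0088 hard stop) of the grey sprung pressure ring in the port (hole 54 mm, top 12.5 mm above port when up), which bears the guard's disc. It yields from about 5 N and adds 0.7 N per mm. Lugs pass under the lips from 0.0055 on (about 9 N; guard_grip 36 mm above port); 0.0025 when locked. Let up before the notch, the guard stays under the lip or comes out.
- housing: The grey moulded equipment housing: an open tray 340 mm (x) by 460 mm (y), fixed on the bench; walls 8 mm thick with the rim 75 mm above the bench, floor at 28 mm. Origin under its centre, on the bench. The open port lies 105 mm from the centre towards -y; the like port towards +y already holds a locked guard (bar top at 77 mm), leave it alone. A low black duct runs along the far wall.
- cover: Bystander: grey square screw-on cover 84 mm, with a low grey grip bar, 23 mm high; not the part to fit. Origin under its centre.
- drill: Bystander: yellow and black cordless drill standing on its battery, 200 mm high. Origin under its battery.
- driver: Bystander: screwdriver with red handle, lying on the bench.
- hexkeys: Bystander: flat black tray of hex keys, 100 x 170 x 16 mm.
- tape: Bystander: roll of amber tape, 100 mm across, 48 mm high.
- carton: Bystander: small carton 80 x 110 x 70 mm.
- caliper: Bystander: steel caliper, 200 mm long, lying flat.
- spacer: Bystander: brass spacer, 28 mm across, 20 mm high, standing on the housing's floor near its front wall.

How it is judged:
By the outcome, as a careful person would: the job done as asked, in the order asked, and still so for the second after the job is handed in, with the robot touching nothing.
It also fails if it takes over 67 s, if anything falls off the work surface, if the arm or the gripper's body presses on something with over 40 N, if the wrist force passes 120 N, or if a joint passes its speed limit or range.

## Working session

There is one attempt and no reset: what is moved stays moved. The work goes in short steps, each a Python script; the robot and the scene stay as the last script left them, time stands still between calls to the robot, and variables do not carry over. Pictures are saved under pics/ and viewed, and the job is handed in when it is done.

```bash
ls; mkdir -p pics
python3 - <<'E'
from rig import bot
import cv2
s=bot.read_state(); print({k:s[k] for k in ('clock','ee_pos','tool_rot','ft_force','grip_width')})
for n in ("scene","side","wrist"):
    c=bot.read_camera(n); cv2.imwrite(f"pics/{n}0.png",c["image"])
    print(n,{k:v for k,v in c.items() if k not in("image","depth")})
E
```

```text
pics
{'clock': 0.0, 'ee_pos': array([ 172.34507423, -522.08064259,  249.70651394]), 'tool_rot': array([ 0.57329127, -0.57275586,  0.41460952, -0.41398887]), 'ft_force': array([-0.01782328, -0.47802327,  0.09358131]), 'grip_width': 84.82711169024543}
scene {'fovy': 44.50646790962226, 'cx': 258.3811561093947, 'cy': 191.47627184134987, 'k1': -0.08718410685294249, 'eye': array([1270.82283977, -823.07557557, 1566.45624614]), 'attitude': array([-0.30290164,  0.89096796,  0.32106526, -0.10650726])}
side {'fovy': 42.173647234386344, 'cx': 246.46846247945567, 'cy': 190.14442456598113, 'k1': -0.008961313491018346, 'eye': array([-197.3317317 , 1188.88464716, 1111.89654409]), 'attitude': array([ 0.12536028, -0.25000746,  0.86160343, -0.42358069])}
wrist {'fovy': 67.53984056509496, 'cx': 254.06300089414134, 'cy': 187.49575752900125, 'k1': -0.042435220375131665, 'mount': array([[ 9.99998049e-01, -1.34685983e-03,  1.44502327e-03,
        -1.92465838e-01],
       [-1.75130109e-03, -2.66075729e-01,  9.63950538e-01,
        -1.22923183e+02],
       [-9.13820631e-04, -9.63951188e-01, -2.66077569e-01,
         6.81801289e+01],
       [ 0.00000000e+00,  0.00000000e+00,  0.00000000e+00,
         1.00000000e+00]])}
```

View pics/scene0.png

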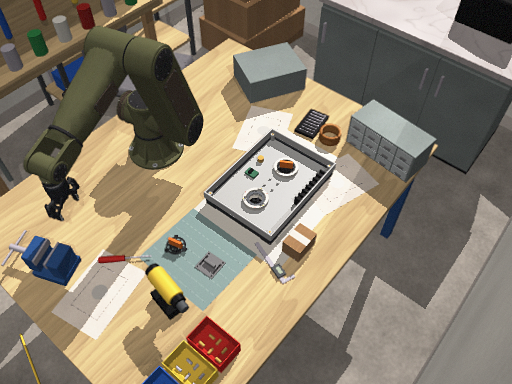

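View pics/side0.png

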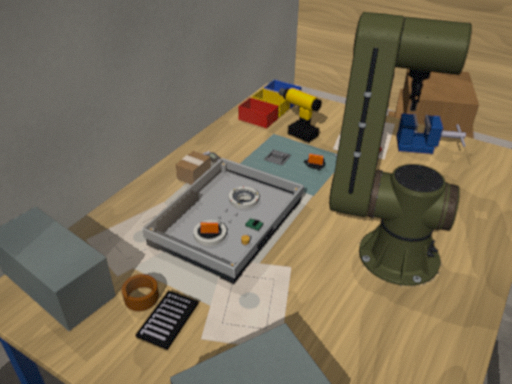

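View pics/wrist0.png

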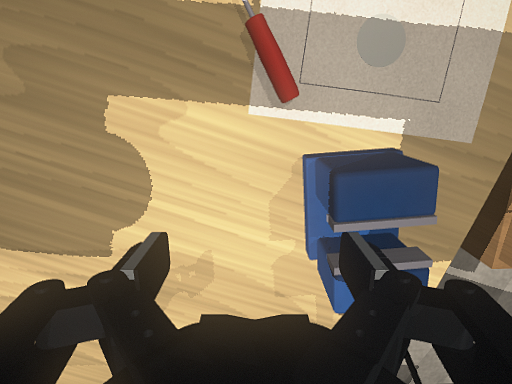

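The scene camera shows the guard at about (176,243), the open port at (256,199) and the locked guard at (287,165). Next I'll localise them coarsely.

```bash
cat > h.py <<'E'
from rig import bot
import numpy as np, cv2
from scipy.spatial.transform import Rotation as R
def q2R(q): return R.from_quat(np.r_[q[1:],q[0]])
def R2q(r):
    q=r.as_quat(); return np.r_[q[3],q[:3]]
def down(yaw):
    # tool y down, tool x along yaw in world
    x=np.array([np.cos(yaw),np.sin(yaw),0]); y=np.array([0,0,-1.]); z=np.cross(x,y)
    return R2q(R.from_matrix(np.c_[x,y,z]))
def tyaw(s):
    x=q2R(s["tool_rot"]).as_matrix()[:,0]; return np.arctan2(x[1],x[0])
class Cam:
    def __init__(s,name):
        st=bot.read_state(); c=bot.read_camera(name); s.im=c["image"]; s.d=c["depth"]
        f=192/np.tan(np.radians(c["fovy"])/2)
        s.K=np.array([[f,0,c["cx"]],[0,f,c["cy"]],[0,0,1]]); s.k=np.array([c["k1"],0,0,0.])
        if name=="wrist":
            T=np.eye(4); T[:3,:3]=q2R(st["tool_rot"]).as_matrix(); T[:3,3]=st["ee_pos"]
            s.T=T@c["mount"]
        else:
            s.T=np.eye(4); s.T[:3,:3]=q2R(c["attitude"]).as_matrix(); s.T[:3,3]=c["eye"]
    def ray(s,uv):
        p=cv2.undistortPoints(np.array(uv,float).reshape(-1,1,2),s.K,s.k)[:,0]
        return np.c_[p,np.ones(len(p))]
    def at_depth(s,uv):
        uv=np.array(uv).reshape(-1,2); r=s.ray(uv); d=s.d[uv[:,1].astype(int),uv[:,0].astype(int)]
        return (r*d[:,None])@s.T[:3,:3].T+s.T[:3,3]
    def at_z(s,uv,z):
        r=s.ray(uv)@s.T[:3,:3].T; e=s.T[:3,3]; return e+r*((z-e[2])/r[:,2])[:,None]
    def cloud(s):
        v,u=np.mgrid[0:384,0:512]; uv=np.c_[u.ravel(),v.ravel()]
        return s.at_depth(uv).reshape(384,512,3)
    def proj(s,P):
        P=(np.atleast_2d(P)-s.T[:3,3])@s.T[:3,:3]
        return cv2.projectPoints(P.reshape(-1,1,3),np.zeros(3),np.zeros(3),s.K,s.k)[0][:,0]
E
python3 - <<'E'
from h import *
c=Cam("scene"); np.set_printoptions(precision=1,suppress=True)
print(c.at_depth([[176,240],[256,199],[287,165],[256,191],[210,264],[170,290]]))
W=c.cloud()
hsv=cv2.cvtColor(c.im,cv2.COLOR_BGR2HSV)
m=(hsv[...,0]<14)&(hsv[...,1]>180)&(hsv[...,2]>120)
n,l,st,ce=cv2.connectedComponentsWithStats(m.astype(np.uint8))
for i in range(1,n):
    if st[i,4]>15: print(st[i],ce[i],W[l==i].mean(0))
cv2.imwrite("pics/s_crop.png",cv2.resize(c.im[150:320,130:340],None,fx=3.7,fy=3.5,interpolation=cv2.INTER_CUBIC))
E
```

```text
[[ 446.1 -301.2   53.2]
 [ 534.4   65.1    9.4]
 [ 544.5  258.2   59.3]
 [ 521.7   80.3   37.8]
 [ 602.2 -283.6   24.6]
 [ 643.3 -494.6  197.6]]
[169 238  13   7  36] [174.5 240.6] [ 440.8 -304.8   48. ]
[ 98 256  26   6 122] [110.7 258.5] [ 299.1 -507.4   24. ]
[187 324  53  43 842] [212.9 344.1] [ 812.9 -497.6   14.1]
```

View pics/s_crop.png

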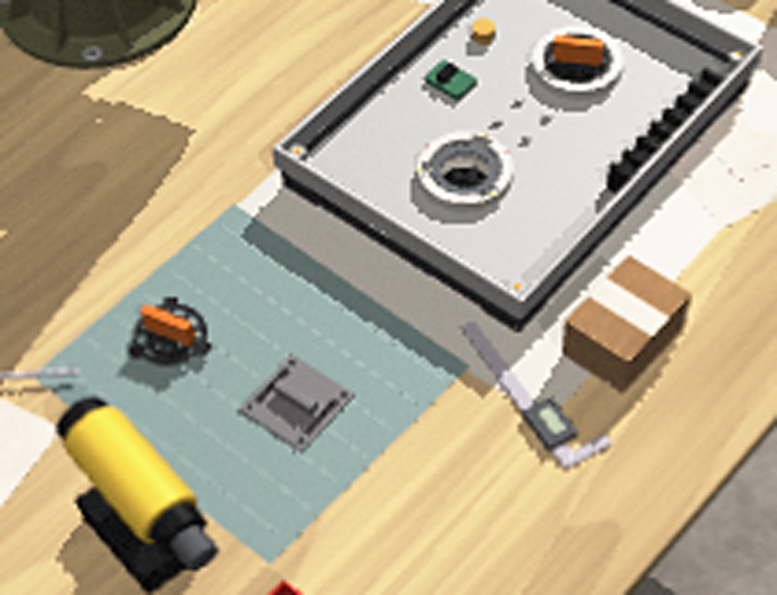

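Run:
```python
from h import *
np.set_printoptions(precision=3,suppress=True)
s=bot.read_state(); y=tyaw(s); print(y)
bot.move_to([445,-303,260],down(y))
c=Cam("wrist"); cv2.imwrite("pics/w_guard.png",c.im); np.savez("g.npz",im=c.im,d=c.d,T=c.T)
bot.move_to([530,75,300],down(0.0) if bot.ik([530,75,300],down(0.0)) is not None else down(y))
c=Cam("wrist"); cv2.imwrite("pics/w_port.png",c.im); np.savez("p.npz",im=c.im,d=c.d,T=c.T)
s=bot.read_state(); print(s["clock"],s["ee_pos"],tyaw(s),s["joint_positions"])
```

```text
-1.2520240869131127
3.0667 [530.123  73.952 299.854] -0.0021874598573698918 [ 0.07   0.233  1.49  -0.     1.419  0.072]
```

View pics/w_guard.png

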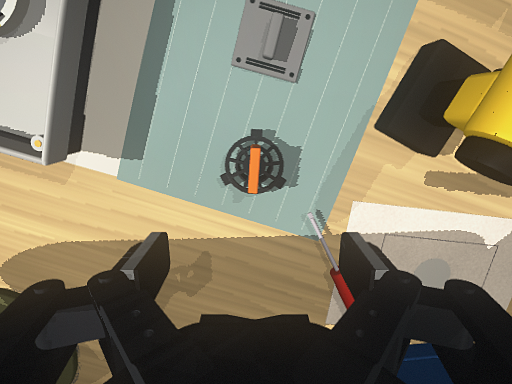

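View pics/w_port.png

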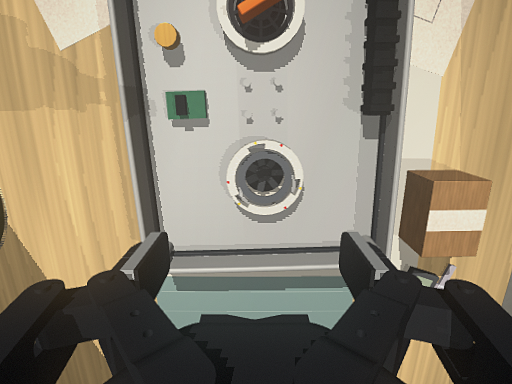

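Run:
```python
import cv2,numpy as np
g=cv2.imread("pics/w_guard.png"); p=cv2.imread("pics/w_port.png")
cv2.imwrite("pics/gc.png",cv2.resize(g[120:205,210:300],None,fx=7,fy=7,interpolation=cv2.INTER_CUBIC))
cv2.imwrite("pics/pc.png",cv2.resize(p[130:226,215:315],None,fx=6,fy=6,interpolation=cv2.INTER_CUBIC))
```

```text
(no output)
```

View pics/gc.png

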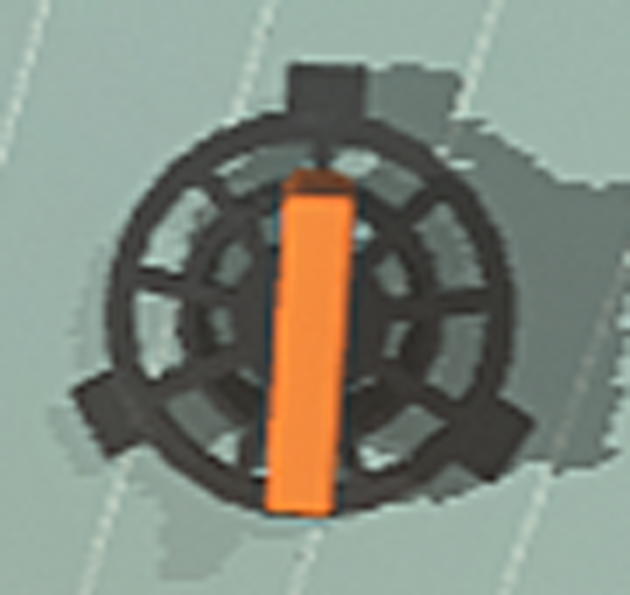

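View pics/pc.png

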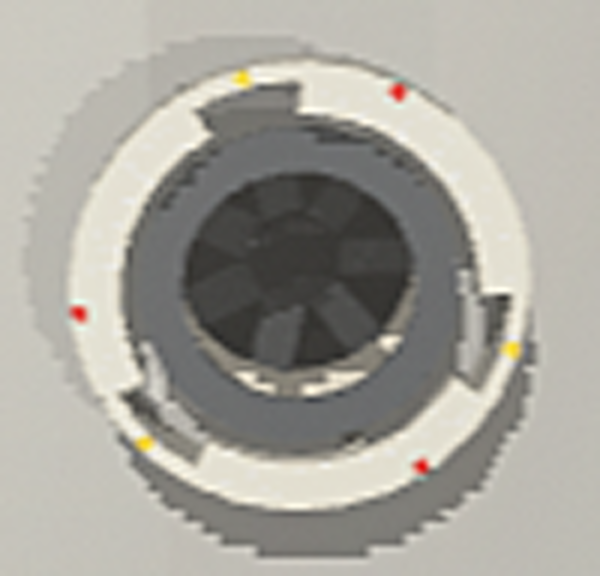

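```bash
cat > m.py <<'E'
from h import *
np.set_printoptions(precision=2,suppress=True)
def load(f):
    c=Cam.__new__(Cam); z=np.load(f); c.im,c.d,c.T=z["im"],z["d"],z["T"]
    f_=192/np.tan(np.radians(67.53984056509496)/2)
    c.K=np.array([[f_,0,254.06300089],[0,f_,187.4957575],[0,0,1]]); c.k=np.array([-0.042435220375,0,0,0.]); return c
def cr(p,s,o): return (np.array(p,float)+.5)/s-.5+np.array(o)
def circ(P):
    A=np.c_[2*P[:,:2],np.ones(len(P))]; b=(P[:,:2]**2).sum(1); x=np.linalg.lstsq(A,b,rcond=None)[0]
    return x[:2],np.sqrt(x[2]+x[:2]@x[:2])
if __name__=="__main__":
    g=load("g.npz"); p=load("p.npz")
    P=g.at_z(cr([[285,193],[355,193],[335,515],[265,515]],7,[210,120]),51)
    c=P.mean(0); d=P[0]+P[1]-P[2]-P[3]; print("bar c",c,"yaw",np.degrees(np.arctan2(d[1],d[0])),np.linalg.norm(d)/2,np.linalg.norm(P[0]-P[1]))
    L=g.at_z(cr([[327,66],[88,418],[515,452]],7,[210,120]),17); 
    print("lugs c/r",circ(L), L.mean(0), np.degrees(np.arctan2(*(L[0]-c)[[1,0]])))
    print("depth bar z",g.at_depth([[254,170],[254,180]]), "mat",g.at_depth([[200,120]]))
    Y=p.at_z(cr([[243,78],[512,349],[145,443]],6,[215,130]),46); Rr=p.at_z(cr([[398,91],[80,314],[421,466]],6,[215,130]),46)
    cc,r=circ(np.r_[Y,Rr]); print("port",cc,r)
    for Q in (Y,Rr): print(np.degrees(np.arctan2(Q[:,1]-cc[1],Q[:,0]-cc[0])), np.hypot(*(Q[:,:2]-cc).T))
    print("rim",p.at_depth([[280,145],[235,180],[300,190]]),"floor",p.at_depth([[200,150],[330,200]]))
E
python3 m.py
```

```text
bar c [ 441.84 -304.68   51.  ] yaw 14.671368403511384 55.525431445335 11.551932474461058
lugs c/r (array([ 442.05, -305.04]), np.float64(46.02348753848692)) [ 442.41 -304.58   17.  ] 14.279650667716927
depth bar z [[ 442.67 -304.62   51.22]
 [ 430.85 -308.5    50.03]] mat [[ 473.72 -220.44   -0.1 ]]
port [545.25  49.56] 50.022437345767045
[ 104.81  -15.22 -135.16] [50.01 50.01 50.15]
[  65.15 -174.72  -55.55] [50.07 49.92 49.97]
rim [[565.17  94.57  45.25]
 [505.07  47.13  44.09]
 [593.78  33.17  45.8 ]] floor [[456.39  85.82  27.22]
 [641.43  12.28  26.45]]
```

Run:
```python
from h import *
np.set_printoptions(precision=3,suppress=True)
y=np.radians(104.5)
q=bot.ik([442,-304.8,200],down(y)); print(q)
for yy,p in ((74.8,[545,49.6,100]),(28,[545,49.6,67])): print(bot.ik(p,down(np.radians(yy))))
if q is not None and q[5]<0:
    bot.move_to([442,-304.8,200],down(y))
    bot.move_gripper(50,60)
    c=Cam("wrist"); cv2.imwrite("pics/w_g2.png",c.im); np.savez("g2.npz",im=c.im,d=c.d,T=c.T)
    s=bot.read_state(); print(s["clock"],s["ee_pos"],np.degrees(tyaw(s)),s["joint_positions"],s["ft_force"])
```

```text
[-0.672  0.318  1.619 -0.     1.205 -2.496]
[ 0.024  0.465  1.672  0.     1.005 -1.282]
[ 0.024  0.516  1.687 -0.     0.939 -0.465]
5.75 [ 442.022 -304.775  200.01 ] 104.50108319574662 [-0.672  0.318  1.619  0.     1.205 -2.496] [0.192 0.232 0.355]
```

View pics/w_g2.png

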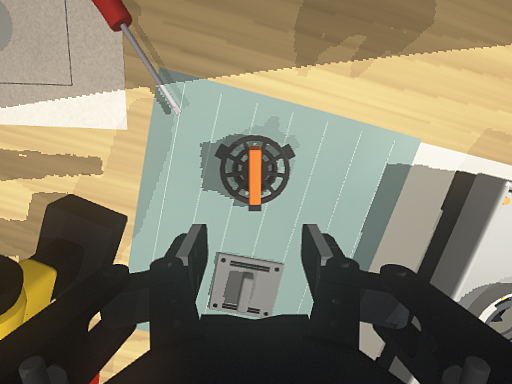

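Run:
```python
import cv2
g=cv2.imread("pics/w_g2.png")
cv2.imwrite("pics/g2c.png",cv2.resize(g[125:215,205:305],None,fx=7,fy=6.5,interpolation=cv2.INTER_CUBIC)) if 0 else cv2.imwrite("pics/g2c.png",cv2.resize(g[128:213,210:300],None,fx=7,fy=7,interpolation=cv2.INTER_CUBIC))
```

```text
(no output)
```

View pics/g2c.png

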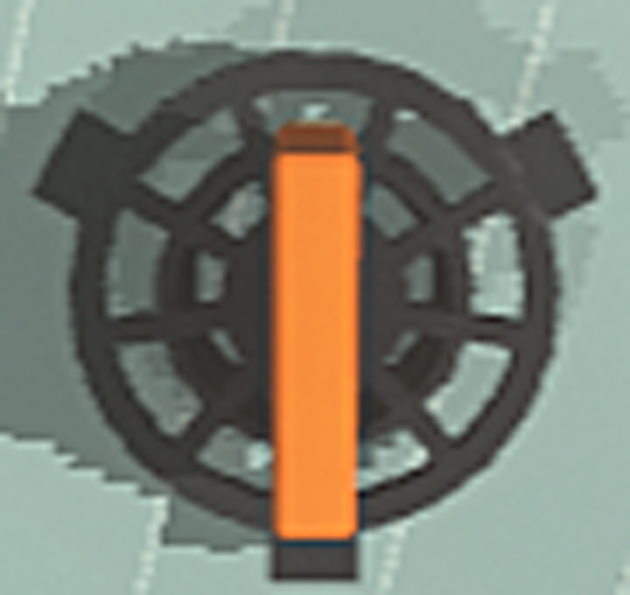

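Run:
```python
from m import *
g=load("g2.npz")
P=g.at_z(cr([[275,152],[360,152],[357,539],[275,539]],7,[210,128]),51)
c=P.mean(0); d=P[2]+P[3]-P[0]-P[1]; print(c,np.degrees(np.arctan2(d[1],d[0])),np.linalg.norm(d)/2)
L=g.at_z(cr([[313,579],[574,150],[57,152]],7,[210,128]),17); print(circ(L),np.degrees(np.arctan2(*(L[0]-c)[[1,0]])))
```

```text
[ 440.69 -304.63   51.  ] 14.273899046364148 55.34732475677
(array([ 441.02, -304.63]), np.float64(45.861441556574164)) 13.778631588031704
```

Run:
```python
from h import *
np.set_printoptions(precision=2,suppress=True)
q=down(np.radians(104.3)); X,Y=441.3,-304.65
bot.move_to([X,Y,110],q)
f=bot.servo_line([X,Y,41],speed=80,until_force=8); s=bot.read_state(); print(f,s["ee_pos"],s["ft_force"])
if not f:
    bot.move_gripper(5,60); s=bot.read_state(); print(s["grip_width"],s["ft_force"],s["moment"])
    bot.servo_line([X,Y,150],speed=120); s=bot.read_state(); print(s["clock"],s["grip_width"],s["ft_force"],s["moment"])
    c=Cam("wrist"); cv2.imwrite("pics/w_lift.png",c.im)
```

```text
False [ 441.54 -304.83   41.47] [ 0.06 -0.2  -0.88]
10.863743974647468 [0.31 2.24 4.76] [0.09 0.1  0.  ]
8.7 11.42120255723384 [-0.69 -0.62 -1.37] [ 0.01 -0.   -0.03]
```

View pics/w_lift.png

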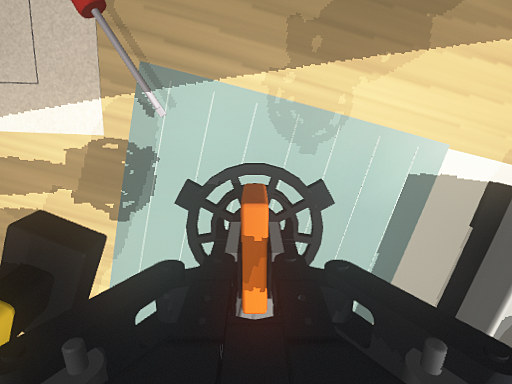

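Run:
```python
from h import *
np.set_printoptions(precision=2,suppress=True)
q=down(np.radians(74.9)); X,Y=545.05,49.0
bot.servo_line([441.3,-304.65,165],speed=150)
bot.move_to([X,Y,165],q); bot.dwell(.2); s=bot.read_state(); print(s["clock"],s["ee_pos"],s["ft_force"],s["moment"])
bot.servo_line([X,Y,95],speed=120)
for z in (84,78,74,71,69):
    f=bot.servo_line([X,Y,z],speed=30,until_force=6); s=bot.read_state(); print(z,f,s["ee_pos"],s["ft_force"],s["moment"])
    if f: break
c=Cam("wrist"); cv2.imwrite("pics/w_in.png",c.im); print(s["clock"])
c=Cam("scene"); cv2.imwrite("pics/s_in.png",cv2.resize(c.im[150:250,200:320],None,fx=6,fy=6,interpolation=cv2.INTER_CUBIC))
```

```text
10.575 [545.1   48.22 164.95] [ 0.16  0.31 -2.06] [ 0.04  0.03 -0.  ]
84 False [545.02  49.    83.93] [-0.08 -0.22 -1.7 ] [ 0.01 -0.04  0.06]
78 False [544.96  49.    77.78] [ 0.18 -0.11 -1.64] [-0.03  0.02  0.03]
74 False [544.95  49.    73.8 ] [ 0.62 -0.2  -1.73] [ 0.03 -0.04  0.03]
71 False [544.97  49.02  70.82] [ 0.44  0.25 -2.65] [-0.01 -0.02  0.02]
69 False [545.27  49.01  69.32] [-1.19  0.37  3.84] [-0.04  0.07 -0.06]
12.9583
```

View pics/w_in.png

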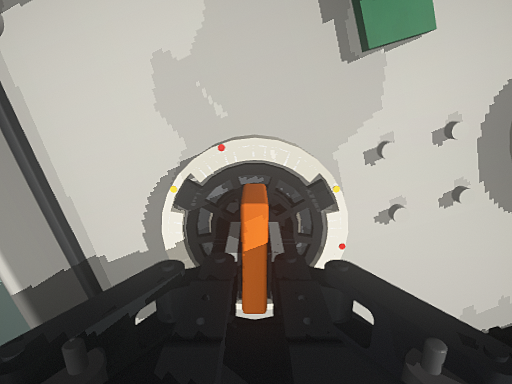

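Both visible lugs sit in the gaps, beside the yellow dots at (174,189) and (336,189), and the seat is just touching. Next I press down and then turn.

Run:
```python
from h import *
np.set_printoptions(precision=2,suppress=True)
X,Y=545.05,49.0
def show(t):
    s=bot.read_state(); print(t,round(s["clock"],2),s["ee_pos"],round(np.degrees(tyaw(s)),2),s["ft_force"],s["moment"],round(s["grip_width"],2)); return s
for z in (66,62.7):
    f=bot.servo_line([X,Y,z],speed=20,until_force=20); s=show(f"press {z} {f}")
if s["ft_force"][2]<25 and s["ee_pos"][2]<64:
  for a in (69.9,64.9):
    f=bot.servo_line([X,Y,62.7],down(np.radians(a)),speed=20,until_force=12); s=show(f"turn {a} {f}")
    if f: break
```

```text
press 66 False 13.36 [545.28  49.    66.13] 74.9 [-0.12 -0.04  5.22] [-0.02  0.07 -0.  ] 11.07
press 62.7 False 13.68 [545.28  49.    62.96] 74.9 [-1.43 -0.25  7.64] [-0.08  0.26  0.01] 11.21
turn 69.9 False 13.93 [545.41  48.98  63.13] 69.85 [-0.14  0.04  7.5 ] [-0.05  0.08 -0.21] 11.14
turn 64.9 False 14.18 [545.43  49.    63.15] 64.85 [0.77 0.45 7.95] [-0.04  0.05 -0.16] 11.48
```

Run:
```python
from h import *
np.set_printoptions(precision=2,suppress=True)
X,Y=545.05,49.0
def show(t):
    s=bot.read_state(); print(t,round(s["clock"],2),s["ee_pos"],round(np.degrees(tyaw(s)),2),s["ft_force"],s["moment"],round(s["grip_width"],2)); return s
for a in (59.9,54.9,49.9,44.9,40.9,37.9,35.9,34.9,33.9,32.9,32.2):
    f=bot.servo_line([X,Y,62.5],down(np.radians(a)),speed=20,until_force=12); s=show(f"turn {a} {f}")
    if f or abs(s["moment"][2])>0.6: break
```

```text
turn 59.9 False 14.43 [545.49  48.98  62.97] 59.85 [-0.92 -0.3   7.53] [-0.06  0.08 -0.18] 11.11
turn 54.9 False 14.68 [545.51  48.97  62.99] 54.85 [-0.07 -0.55  7.64] [-0.05  0.06 -0.15] 11.15
turn 49.9 False 14.93 [545.49  48.95  62.97] 49.85 [ 0.07 -0.77  7.97] [-0.08  0.1  -0.08] 10.59
turn 44.9 False 15.18 [545.5   48.97  63.  ] 44.85 [-0.98  0.01  7.7 ] [-0.03  0.1  -0.16] 11.19
turn 40.9 False 15.43 [545.51  48.95  63.  ] 40.86 [-0.17  0.57  7.96] [-0.06  0.12 -0.17] 11.34
turn 37.9 False 15.68 [545.47  48.96  62.98] 37.87 [-0.3   0.29  7.2 ] [-0.1   0.11 -0.1 ] 10.89
turn 35.9 False 15.93 [545.47  48.98  62.97] 35.89 [-0.86  0.1   8.55] [-0.05  0.05  0.02] 11.36
turn 34.9 False 16.18 [545.47  48.98  62.97] 34.9 [-0.23 -0.41  7.13] [-0.09  0.09  0.07] 10.78
turn 33.9 False 16.43 [545.46  48.96  62.96] 33.9 [-0.43 -0.6   8.12] [-0.01  0.08  0.05] 10.99
turn 32.9 False 16.68 [545.42  49.03  62.97] 32.91 [-0.76 -0.41  6.91] [-0.06  0.18  0.26] 10.94
turn 32.2 False 16.93 [545.32  49.05  62.92] 32.24 [-0.24  0.46  8.29] [0.06 0.29 0.51] 11.09
```

The stop is felt at about 42.7° of turn. I'll ease back a degree and let it rise.

Run:
```python
from h import *
np.set_printoptions(precision=2,suppress=True)
X,Y=545.2,49.0
def show(t):
    s=bot.read_state(); print(t,round(s["clock"],2),s["ee_pos"],round(np.degrees(tyaw(s)),2),s["ft_force"],s["moment"],round(s["grip_width"],2)); return s
bot.servo_line([X,Y,62.5],down(np.radians(33.8)),speed=20); show("back")
for z in (64,65,66,66.5,67,67.5,68):
    f=bot.servo_line([X,Y,z],speed=15,until_force=8); s=show(f"rise {z} {f}")
    if f or s["ft_force"][2]<-5: break
```

```text
back 17.18 [545.44  49.05  62.89] 33.81 [-0.62  0.92  7.46] [-0.    0.23 -0.04] 11.21
rise 64 False 17.43 [545.46  49.03  64.38] 33.8 [-0.33  0.62  6.46] [ 0.01  0.15 -0.01] 11.13
rise 65 False 17.68 [545.44  49.03  65.3 ] 33.8 [-0.94  0.89  5.77] [ 0.05  0.16 -0.08] 11.12
rise 66 False 17.93 [545.43  49.03  66.25] 33.8 [0.86 0.93 4.71] [ 0.03  0.11 -0.  ] 11.14
rise 66.5 False 18.18 [545.42  49.04  66.69] 33.8 [ 0.07 -0.22  4.65] [ 0.05 -0.    0.  ] 11.07
rise 67 False 18.43 [545.44  49.03  67.17] 33.8 [1.95 0.62 4.4 ] [ 0.08 -0.15 -0.  ] 11.0
rise 67.5 False 18.68 [545.37  49.04  67.43] 33.8 [4.04 1.27 0.93] [ 0.19 -0.63 -0.01] 11.1
rise 68 False 18.93 [545.33  49.03  67.47] 33.8 [ 7.73  1.19 -5.24] [ 0.21 -1.21 -0.02] 11.18
```

Caught at 67.4 mm, where the notch roof should be (lip height would be 64). Next I relax, release and inspect.

Run:
```python
from h import *
np.set_printoptions(precision=2,suppress=True)
X,Y=545.3,49.0
def show(t):
    s=bot.read_state(); print(t,round(s["clock"],2),s["ee_pos"],round(np.degrees(tyaw(s)),2),s["ft_force"],s["moment"],round(s["grip_width"],2)); return s
bot.servo_line([X,Y,67.2],speed=15); show("relax")
bot.move_gripper(40); show("open")
f=bot.servo_line([X,Y,125],speed=80,until_force=8); show(f"up {f}")
if not f:
    bot.servo_line([X,Y,230],speed=150); show("up2")
    c=Cam("wrist"); cv2.imwrite("pics/w_done.png",c.im); np.savez("d.npz",im=c.im,d=c.d,T=c.T)
    cv2.imwrite("pics/dc.png",cv2.resize(c.im[110:230,190:330],None,fx=5,fy=5,interpolation=cv2.INTER_CUBIC))
    c=Cam("scene"); cv2.imwrite("pics/s_done.png",c.im)
```

```text
relax 19.18 [545.37  49.01  67.38] 33.8 [1.78 1.23 3.96] [ 0.12 -0.3  -0.07] 10.81
open 19.57 [545.08  48.95  67.01] 33.8 [0.66 0.11 0.13] [0.02 0.02 0.03] 40.15
up False 20.44 [545.06  48.99 124.55] 33.8 [-0.19 -0.93 -0.79] [ 0.    0.02 -0.01] 39.85
up2 21.29 [544.96  48.98 228.92] 33.8 [-0.98 -0.89 -0.5 ] [-0.02 -0.04 -0.01] 40.28
```

View pics/dc.png

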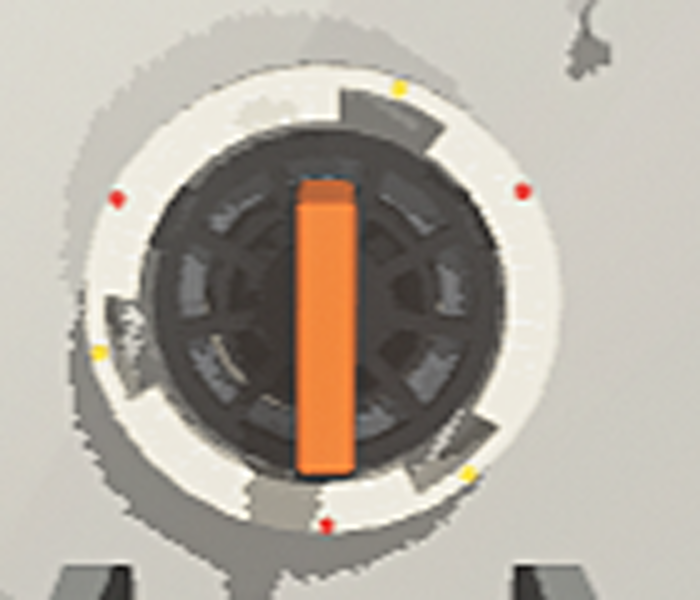

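View pics/s_done.png

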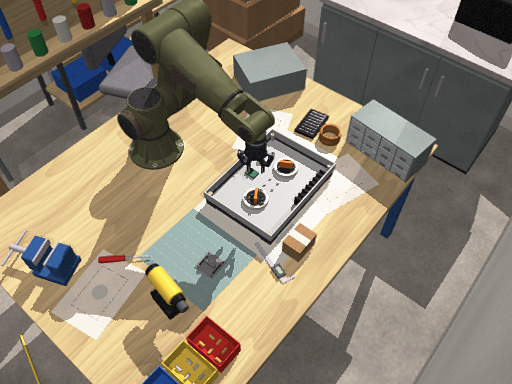

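The bar's lug end lines up with the red dot at (326,525), the gaps are empty and the disc sits level. One last numeric check, then I hand in.

Run:
```python
from m import *
g=load("d.npz")
P=g.at_z(cr([[298,203],[357,203],[355,474],[296,474]],5,[190,110]),77); c=P.mean(0); d=P[2]+P[3]-P[0]-P[1]
print(c,np.degrees(np.arctan2(d[1],d[0])),np.linalg.norm(d)/2)
D=g.at_z(cr([[326,525],[523,191],[117,199]],5,[190,110]),46); cc,r=circ(D); print(cc,r,np.degrees(np.arctan2(*(D[0,:2]-cc)[::-1])))
print("bar top z",g.at_depth([[255,155],[255,165],[255,175],[255,200]])[:,2])
s=bot.read_state(); print(s["clock"])
bot.finish_job()
```

```text
[545.65  50.31  77.  ] -56.619760219056516 54.88871101011685
[545.06  49.6 ] 50.047504517019625 -55.25394478667245
bar top z [76.72 74.76 76.96 76.48]
21.3917
the job is handed in; nothing more can be done
```

The fan guard is fitted in the open port and locked, and the job is handed in at about 21 s on the robot's clock.

**Finding the gaps:** I located the guard, the port and the ring's yellow and red dots with the wrist camera. The ring turned out to be turned so that a gap sits at about −15° in world axes. I lowered the guard with its lugs aligned to the gaps, and they went straight in, with no search turn needed.

**Locking:** I pressed to about 6.5 mm of spring travel, with 8–9 N on the tool. I then turned it clockwise about 42.7° until I felt the stop, at about 0.5 N m. I eased it back about a degree and let it rise until it caught at about 67.4 mm. That is the locked height; under the lip it would have stopped near 64 mm. The largest force I logged while fitting was about 9 N, well under 40 N.

**Last checks after letting go:**
- **Bar angle:** −56.6°, against −55.3° for the red dot, so about 1.4° past the notch's middle and within the 3° stop.
- **Bar height:** the depth readings on its top are 74.8–77.0 mm, mostly near the expected 77; the 74.8 is the one outlier.
- **Position:** the guard is centred within about 1 mm. The gripper is clear above it.
- **Surroundings:** the other items on the bench look as they were in the scene picture, though I did not measure them.

I did not twist the guard back to test the lock.

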